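Sand the edge of a stamp block along the fence with a push stick

TASK

Pick up the push stick and with its notch, not with the hand, press the wooden stamp block flat against the sanding fence and feed it along under the hood, keeping it pressed to the fence all the way, until it bears on the hidden spring stop; press it gently but surely onto the stop, neither ramming it nor jamming it hard against the fence. Leave the block there, touching fence and stop, and lay the push stick flat on the table clear of the jig, without disturbing the mug, the loupe, the glue stick or the eraser.

Things in the scene. Friction and masses are not known exactly. Their poses are not given: they have to be found in the camera images.
- jig: Plywood edge-sanding jig fixed to the table; base 150 (x) x 400 (y) x 15 mm thick; origin at the centre of its underside, z up. The block lies on the base's top and is fed along the jig's -y axis (roughly to the robot's right), its +x side along the fence. Frame numbers below in mm are in this frame. Beside the path the robot's side (-x) is open except for the hood's wall.
- fence: The jig's fence: a rigid straight rail along the whole +x side, dark abrasive strip on the face that looks to -x. Same origin and axes as the jig; face = plane x 50 (straight from y +185 to -185), from z 15 to 45, metal strip on top to 47.
- fence_face (a point): Middle of the fence's abrasive face: 50, 0, 30 in the jig's frame, jig's axes.
- hood (a point): Middle of the open mouth of the grey hood over the last part of the path: 25, -100, 38 in the jig's frame, jig's axes. The hood runs to y -200 where it is closed; roof over x -27 to +73, underside z 61, top 65 (screw heads 67). The robot's side is open from y -100 to -141, then closed to y -194 by a wall 4 thick at x -25.
- stop_zone (a point): Middle of the range of the spring stop hidden under the hood: 25, -155, 32 in the jig's frame. The stop is not here exactly: its free face, 36 wide, 26 high, square to the path, lies anywhere from y -143 to -168, set anew each time; it can only be felt. It yields 1 mm per 1.5 N (0.5 N friction), up to 12 mm, and springs back; push on it with 5 to 10 N, never over 12.
- block: Plain light-wood stamp block, 50 (x) x 84 (y) x 30 mm high, 0.24 to 0.45 kg, lying on the jig's base some mm off the fence and a little askew; origin at the centre of its underside. Its +x long side goes against the fence, its -y end leads and meets the stop.
- stick: Wooden push stick, 260 mm long, 0.14 kg, lying on the table left of the jig; origin on its underside below the grip, z up, notched end to its -y. Bar 18 wide (x), 22 high, from y -115 to +100 mm. Over the origin rises the grip fin: 18 thick (x), 70 long (y), z 22 to 63 mm, to be held across x from above.
- grip (a point): Point to hold on the push stick: in the grip fin, 45 mm above the underside; stick's axes.
- notch (a point): Inner corner of the stick's L-shaped notch: -9, -120, 11 mm in the stick's frame, stick's axes. The heel, a flat face looking to -y, runs from here 26 mm to +x and pushes the block's rear end. The cheek, a plate 6 mm thick (outer face at x -15), runs from here 40 mm on to -y, lies along the block's -x side and presses it to the fence. Both span z 0 to 22 mm.
- mug: White mug standing at the right, bystander; origin at the centre of its underside.
- loupe: Black print loupe, 45 mm high, 44 mm across, standing behind the jig, bystander; origin at the centre of its underside.
- glue: Glue stick, 92 mm high, 26 mm across, standing behind the jig, bystander; origin at the centre of its underside.
- rubber_eraser: Small eraser, 42 mm long, lying behind the jig, bystander; origin at the centre of its underside.

How it is judged:
By the outcome, as a careful person would: the job done as asked, in the order asked, and still so for the second after the job is handed in, with the robot touching nothing.
It also fails if it takes over 72 s, if anything falls off the work surface, if the arm or the gripper's body presses on something with over 40 N, if the wrist force passes 120 N, or if a joint passes its speed limit or range.

ROBOT

A 7-joint arm with a two-finger parallel gripper is mounted at the origin on the work surface; the furniture and walls round the work are solid. World frame = base frame: x ahead of the robot, y to its left, z up, the work surface at z = 0. Lengths are in m, angles in rad, forces in N, time in s.
With the tool pointing down it reaches from about 0.35 to 0.9 m from the base axis. Payload 19.9 kg.
Tool frame: the origin (TCP) lies between the finger pads; the fingertips stand 19 mm ahead of it and the grasp point (between the pads) is the TCP; z points along the fingers, y is the line along which they close (so a half turn about z gives the same grasp; the last joint's range is limited). The gripper opens to 94 mm and grips with 3 to 60 N. Pads are 16 mm wide; open, the fingers measure 119 mm over their backs; the gripper's body (75 mm by 177 mm) begins 78 mm behind the grasp point.
Start: joints at [-1.224, 0.417, -0.01, 1.614, 0.005, 1.111, -0.053], TCP at [0.237, 0.578, 0.224] pointing down, gripper open.
Joint ranges: [-2.81, 2.81], [-0.39, 2.02], [-1.27, 1.25], [0.06, 2.57], [-1.19, 4.33], [0.19, 2], [-2.82, 2.82]. Speed limits (rad/s): [1.89, 1.89, 2.39, 2.39, 3.01, 3.01, 3.01].

INTERFACE

Orientations are given as a 3x3 rotation matrix whose columns are the frame's x, y, z axes.
In Python, from rig import robot gives the robot as it stands. Calls block until the motion is done:
- robot.move_ptp(position, orientation): joint-space move of the TCP to a pose.
- robot.move_linear(position, velocity=0.15, frame=None, threshold=None): straight line of the TCP; frame=None keeps the orientation; velocity is the mean speed in m/s. With threshold (N) it stops when the force on the tool has changed by that much, and returns True; else False.
- robot.goto_joints(angles): joint-space move.
- robot.gripper_to(opening): finger opening in m; the grip force is fixed at half the most; returns when the fingers have stopped.
- robot.pause(seconds).
- robot.ik(position, orientation): joint angles nearest the present ones, or None.
- robot.get_state(): the state.
- robot.grab_frame(name): name is "scene" or "top" or "wrist"; returns the picture (420x560x3 uint8, red, green, blue); there is no depth.
- robot.camera_info(name): a dict with "fx", "fy", "cx", "cy" (pixels), "rvec" (rotation vector, rad) and "tvec" (3), from world to camera coordinates, as OpenCV has them. Camera axes: x right, y down, z forward; pixel columns grow to the right and rows downward; lengths in m; the calibration is good to about 2 mm. A picture is of the moment at which its call begins: read the wrist's pose just before it. camera_info takes no time and is no camera call; for the wrist camera it gives the pose at the moment of the call.
A pose or a line that the arm cannot do raises robot.PlanningError and nothing moves.
- robot.sign_off(): hands the job in; it is judged then, once.
The state is a dict: "time": time; "qpos": joint angles; "joint_vel": joint speeds; "effort": joint torques, N m; "ee_pos": TCP position; "tool_rot": TCP orientation; "force": force on the tool from outside, world axes, zero at the start; "moment": the same for the moment, N m; "opening": finger opening in m; "grasp_force": force on a finger pad.
Only numpy, scipy, OpenCV 4.12 (cv2) and the standard library are available. Lean on these libraries where they do the work, as an engineer would, in place of code of your own. Each camera call takes 0.05 s, during which the arm holds its last target. There are 200 camera calls.

## Working session

There is one attempt and no reset: what is moved stays moved. The work goes in short steps, each a Python script; the robot and the scene stay as the last script left them, time stands still between calls to the robot, and variables do not carry over. Pictures are saved under pics/ and viewed, at most 10 in all, crops included, and the job is handed in when it is done.

```bash
ls; mkdir -p pics; python3 - <<'E'
from rig import robot
import cv2
for n in ("scene","top"):
    cv2.imwrite(f"pics/{n}0.png",cv2.resize(robot.grab_frame(n)[:,:,::-1],(800,600),interpolation=cv2.INTER_CUBIC))
    print(robot.camera_info(n))
s=robot.get_state();print(s)
E
```

```text
pics
{'fx': 403.7558145658081, 'fy': 403.7558145658081, 'cx': 281.3994557540384, 'cy': 218.00880197906568, 'rvec': array([ 2.3645897 , -0.53561314,  0.20518847]), 'tvec': array([-0.5000017 ,  0.20901067,  1.01221975])}
{'fx': 437.56269784547106, 'fy': 437.56269784547106, 'cx': 275.85356234240714, 'cy': 205.49910140926562, 'rvec': array([ 2.20523518, -2.18939335,  0.0479377 ]), 'tvec': array([0.01274188, 0.5458312 , 1.26760845])}
{'time': 0.1, 'qpos': array([-1.22346652,  0.41793493, -0.01029507,  1.61409248,  0.00469051,
        1.11069173, -0.05299336]), 'joint_vel': array([-0.00026893, -0.00138699, -0.00060338, -0.00078489, -0.00071767,
        0.00107419, -0.00139471]), 'effort': array([ 8.18968147e-04, -8.52575254e+01,  6.39879853e-01, -4.26682985e+01,
       -4.88620286e-02,  1.63820543e-02,  5.58801491e-05]), 'ee_pos': array([0.23683424, 0.57805544, 0.22388401]), 'tool_rot': array([[-9.25354500e-01,  3.79102799e-01, -3.42569296e-04],
       [ 3.79102945e-01,  9.25353910e-01, -1.04814082e-03],
       [-8.03552792e-05, -1.09977085e-03, -9.99999392e-01]]), 'force': array([ 0.23321984,  0.78527726, -0.38698957]), 'moment': array([-0.00233034,  0.0221982 , -0.01888535]), 'grasp_force': 0.0, 'opening': 0.09386666816705842}
```

View pics/top0.png

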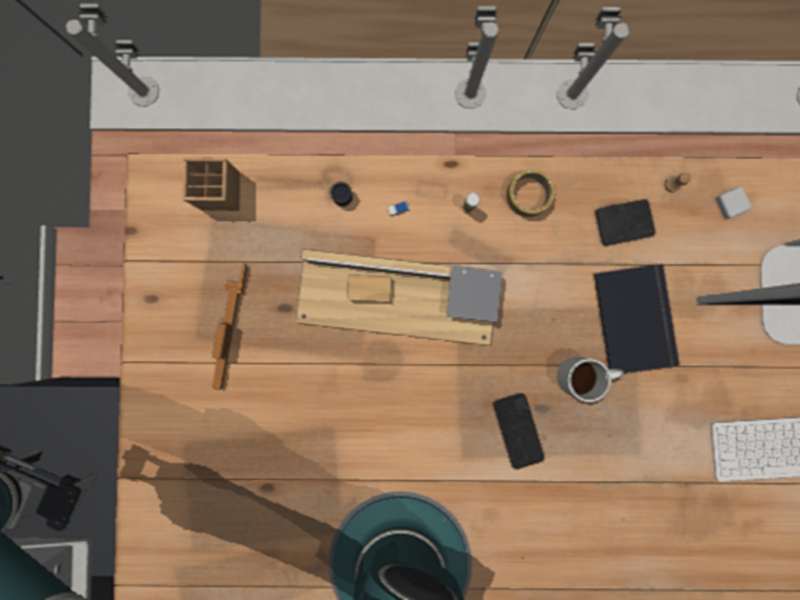

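View pics/scene0.png

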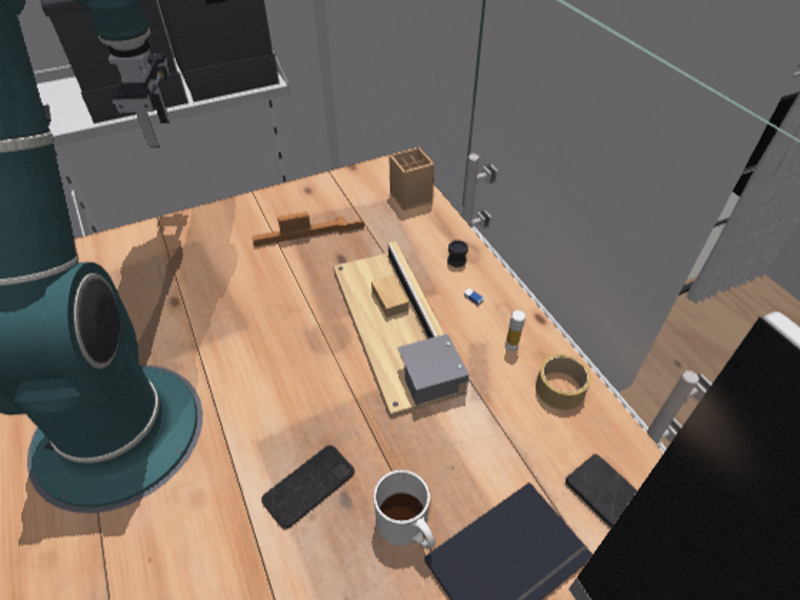

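Top view: the stick lies at about (230,325) with its notched end up at (240,268). The jig runs from (300,255) to (497,340), the block is at (370,289) and the hood at (475,293). Next I'll set up helpers and zoom in.

```bash
cat > h.py <<'E'
from rig import robot
import numpy as np, cv2
def ray(name,uv,z,info=None,scale=1,off=(0,0)):
    c=info or robot.camera_info(name); R=cv2.Rodrigues(np.array(c['rvec']))[0]; t=np.array(c['tvec'])
    uv=(np.atleast_2d(uv).astype(float)+.5)/scale-.5+np.array(off)
    d=np.c_[(uv[:,0]-c['cx'])/c['fx'],(uv[:,1]-c['cy'])/c['fy'],np.ones(len(uv))]@R
    o=-R.T@t; return o+d*((z-o[2])/d[:,2])[:,None]
def proj(info,P):
    return cv2.projectPoints(np.atleast_2d(P).astype(float),np.array(info['rvec']),np.array(info['tvec']),np.array([[info['fx'],0,info['cx']],[0,info['fy'],info['cy']],[0,0,1.]]),None)[0][:,0]
def crop(name,fn,x0,y0,w,h,s):
    im=robot.grab_frame(name)[y0:y0+h,x0:x0+w,::-1]
    cv2.imwrite(fn,cv2.resize(im,None,fx=s,fy=s,interpolation=cv2.INTER_CUBIC))
def Rdown(yx,yy):  # tool down, tool y axis along (yx,yy)
    y=np.array([yx,yy,0.])/np.hypot(yx,yy); z=np.array([0,0,-1.]); return np.c_[np.cross(y,z),y,z]
E
python3 - <<'E'
from h import *
crop("top","pics/t1.png",140,165,220,125,3.6)
k=np.array([560/800]*2)
f=lambda u,z:ray("top",[[ (u[0]+.5)*.7-.5,(u[1]+.5)*.7-.5]],z)[0].round(4)
for n,u,z in [("sticktop",(241,268),.011),("stickbot",(219,387),.011),("jigUL",(302,252),.045),("jigLR",(491,344),.015),("block",(370,287),.045),("loupe",(341,190),.045)]: print(n,f(u,z))
E
```

```text
sticktop [0.5966 0.3321 0.011 ]
stickbot [0.3531 0.3724 0.011 ]
jigUL [0.6267 0.202  0.045 ]
jigLR [ 0.4447 -0.1809  0.015 ]
block [0.5575 0.0652 0.045 ]
loupe [0.7524 0.1253 0.045 ]
```

View pics/t1.png

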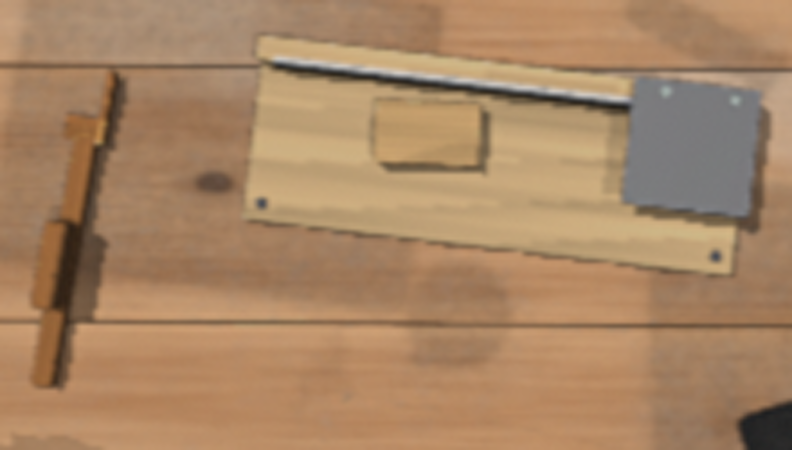

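Enlarged crop (×3.6, offset 140,165): base top corners are at UL (260,37), LL (246,220) and LR (732,275). The stick's tail is at (47,386), its fin is centred near (51,265), its heel is at about (68–95,125) and the cheek tip is at (112,72), with the cheek on the right. That agrees with the stick's axes as given.

```bash
cat >> h.py <<'E'
def jigpose(uvz):
    pass
E
python3 - <<'E'
from h import *
g=lambda u,z: ray("top",[u],z,scale=3.6,off=(140,165))[0]
UL,LL,LR=g((260,37),.015),g((246,220),.015),g((732,275),.015)
print(UL,LL,LR,np.linalg.norm(UL-LL),np.linalg.norm(LL-LR))
a=(LL-LR)[:2]; yj=a/np.linalg.norm(a); xj=np.array([yj[1],-yj[0]])
c=(UL+LR)[:2]/2; print("jig",c,np.degrees(np.arctan2(xj[1],xj[0])))
f0=g((270,60),.047);f1=g((630,103),.047);print("fence edge in jig",[( (p[:2]-c)@xj,(p[:2]-c)@yj) for p in(f0,f1)])
B=[g(u,.045) for u in((376,97),(484,104),(481,166),(372,162))]
print("block",np.mean(B,0),[((b[:2]-c)@xj*1e3).round(1) for b in B],[((b[:2]-c)@yj*1e3).round(1) for b in B])
tl,tr=g((34,386),.022),g((57,387),.022); h=g((82,118),.022); ct=g((112,72),.022)
print("tail",tl,tr,"cheektip",ct)
F=[g(u,.063) for u in((47,221),(69,222),(55,309),(33,307))];print("fin",np.mean(F,0),F)
sy=(F[3]+F[2]-F[0]-F[1])[:2]; sy/=np.linalg.norm(sy); print("sy",sy)
tipv=((tl+tr)/2-ct)[:2];print(tipv,np.linalg.norm(tipv))
p=np.mean(F,0)[:2]
sx=np.array([sy[1],-sy[0]])
for sg in(1,-1):
    for nm,P,v in(("grasp",p,sx),("jig",c+.1*yj,xj),("jig2",c,xj)):
        q=robot.ik([*P,.06],Rdown(*(sg*v))); print(sg,nm,None if q is None else np.round(q,2))
E
```

```text
[0.6339606  0.20480801 0.015     ] [0.48511266 0.21407202 0.015     ] [ 0.44358283 -0.17926184  0.015     ] 0.14913594113092443 0.3955202355692638
jig [0.53877171 0.01277308] -6.027197044732541
fence edge in jig [(np.float64(0.05404776778092731), np.float64(0.18576266840415825)), (np.float64(0.05205922788860035), np.float64(-0.10153760995927884))]
block [0.55568607 0.06591865 0.045     ] [np.float64(34.4), np.float64(38.5), np.float64(-10.7), np.float64(-17.2)] [np.float64(99.0), np.float64(13.2), np.float64(10.1), np.float64(96.2)]
tail [0.35100092 0.38102462 0.022     ] [0.35034167 0.36256611 0.022     ] cheektip [0.6038907  0.32308443 0.022     ]
fin [0.44934742 0.35784265 0.063     ] [array([0.4832914 , 0.36164696, 0.063     ]), array([0.48263755, 0.34447965, 0.063     ]), array([0.41501889, 0.35405157, 0.063     ]), array([0.41644183, 0.37119242, 0.063     ])]
sy [-0.99004447  0.1407549 ]
[-0.25321941  0.04871094] 0.2578620279715116
1 grasp [-0.75  0.54  0.03  1.86 -0.02  0.74  0.72]
1 jig [-0.65  0.57  0.51  1.91 -0.39  0.76 -0.03]
1 jig2 [-0.51  0.54  0.54  1.97 -0.41  0.74  0.17]
-1 grasp [-1.17  0.61  0.58  1.88 -0.45  0.79 -2.06]
-1 jig [-0.17  0.52 -0.11  1.9   0.08  0.73  2.71]
-1 jig2 [ 0.73  0.78 -1.09  1.93  0.85  0.98  2.27]
```

```bash
python3 - <<'E'
from h import *
import pickle
D={}
def look(k,p,R):
    robot.move_ptp(p,R); robot.pause(.1)
    D[k]=robot.camera_info("wrist"); im=robot.grab_frame("wrist"); 
    cv2.imwrite(f"pics/{k}.png",cv2.resize(im[:,:,::-1],(800,600),interpolation=cv2.INTER_CUBIC))
    print(k,robot.get_state()['ee_pos'],[proj(D[k],q).round(0).tolist() for q in([.555,.066,.045],[.449,.358,.063])], -cv2.Rodrigues(D[k]['rvec'])[0].T@D[k]['tvec'],robot.get_state()['time'])
look("wj",[.50,.06,.36],Rdown(.995,-.1))
look("ws",[.449,.358,.28],Rdown(.141,.99))
pickle.dump(D,open("D.pkl","wb"))
E
```

```text
wj [0.49997252 0.06062924 0.35978724] [[[310.0, 170.0]], [[212.0, -51.0]]] [0.50804349 0.13641448 0.52021506] 2.4417
ws [0.44968458 0.35713582 0.28046176] [[[85.0, 285.0]], [[276.0, 187.0]]] [0.37592234 0.36853183 0.44092301] 3.7833
```

View pics/wj.png

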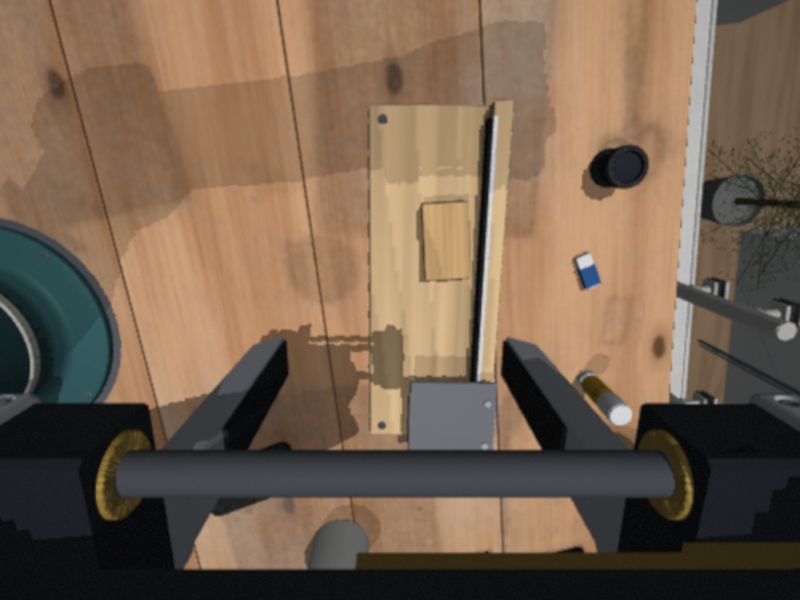

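View pics/ws.png

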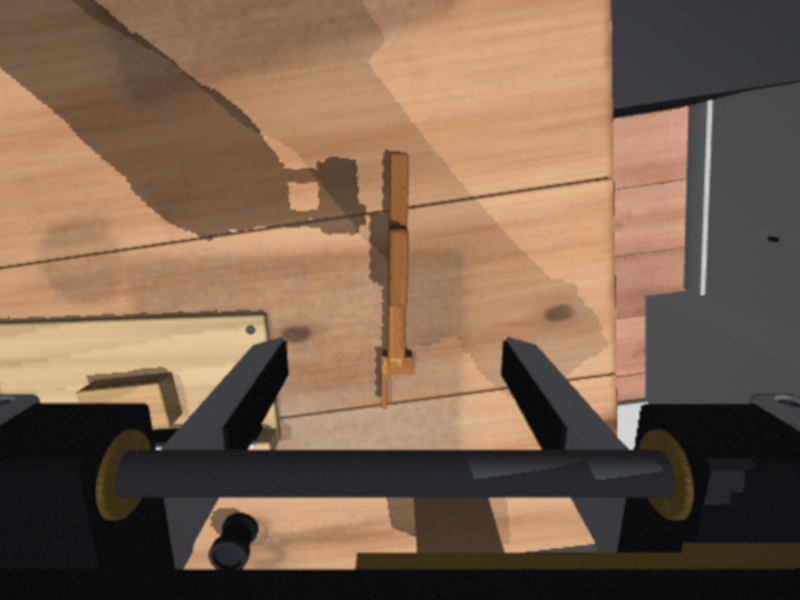

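Wrist views: in `wj` the base's left edge runs (370,107)→(370,433), the metal strip (493,117)→(478,380), and the block's top corners are about (422,203), (466,201), (468,278), (427,280). In `ws` the fin top spans columns 390–407 and rows 228–305, and the bar tail is at (389–408,153).

```bash
python3 - <<'E'
from h import *
import pickle
D=pickle.load(open("D.pkl","rb"))
im={k:cv2.imread(f"pics/{k}.png") for k in D}
a=cv2.resize(im["wj"][95:295,360:520],None,fx=3,fy=3,interpolation=cv2.INTER_CUBIC)
b=cv2.resize(im["ws"][145:415,370:425],None,fx=2.2,fy=2.2,interpolation=cv2.INTER_CUBIC)
out=np.zeros((600,640,3),np.uint8);out[:,:480]=a;out[:b.shape[0],500:500+b.shape[1]]=b
cv2.imwrite("pics/comp.png",out)
g=lambda k,u,z: ray(k,[(np.array(u)+.5)*.7-.5],z,D[k])[0][:2]
def ang(p,q): d=p-q; return np.degrees(np.arctan2(-d[0],d[1]))
P=[g("wj",(370,107),.015),g("wj",(370,433),.015)];print("edge",P,ang(*P))
S=[g("wj",(493,117),.047),g("wj",(478,380),.047)];print("strip",S,ang(*S))
F=[g("ws",u,.063) for u in((390,228),(407,228),(405,305),(390,305))];print("fin",np.mean(F,0))
t=[g("ws",u,.022) for u in((398,153),(397,360))];d=t[0]-t[1];print("bar",t,d/np.linalg.norm(d),np.linalg.norm(d))
E
```

```text
edge [array([0.48970745, 0.21415024]), array([ 0.44530235, -0.17682084])] -6.4796827790452385
strip [array([0.61307746, 0.18773806]), array([ 0.58378226, -0.09952519])] -5.822912238647351
fin [0.45004639 0.36132493]
bar [array([0.35337883, 0.37557489]), array([0.55392019, 0.34576692])] [-0.98913318  0.14702228] 0.20274455125926888
```

View pics/comp.png

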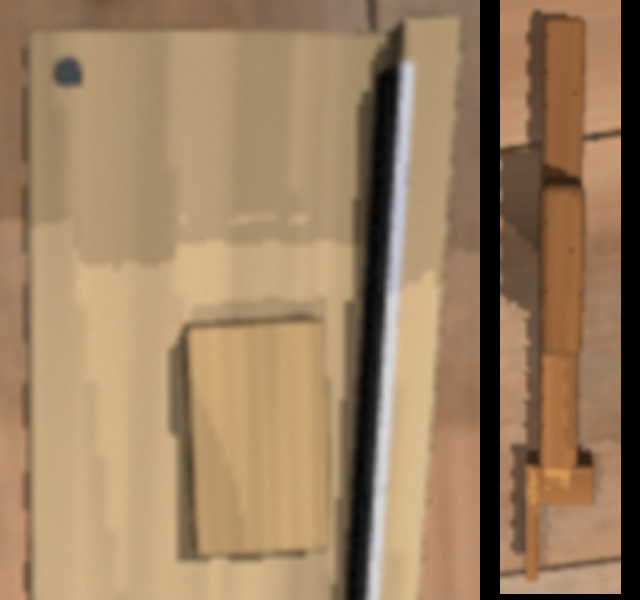

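Composite (×3 jig crop): the strip/face boundary runs (399,65)→(369,598). The block's top corners are (186,325), (322,320), (327,552), (195,553). The stick is undamaged, with cheek and heel visible at (532,465–578) and (525–592,485).

```bash
python3 - <<'E'
from h import *
import pickle
D=pickle.load(open("D.pkl","rb"))
g=lambda k,u,z: ray(k,[(np.array(u)+.5)*.7-.5],z,D[k])[0][:2]
A=lambda u,z:g("wj",(360+u[0]/3,95+u[1]/3),z)
S=lambda u,z:g("ws",(370+(u[0]-500)/2.2,145+u[1]/2.2),z)
th=np.radians(-6.1); xj=np.array([np.cos(th),np.sin(th)]); yj=np.array([-xj[1],xj[0]])
e=[A((399,65),.046),A((369,598),.046)]; d=e[0]-e[1]
print("fence yaw",np.degrees(np.arctan2(-d[0],d[1])),"fence x.", [p@xj for p in e])
L=[g("wj",(370,107),.015),g("wj",(370,433),.015)]; print("left edge x", [p@xj for p in L],"y ends",[p@yj for p in L])
B=[A(u,.045) for u in((186,325),(322,320),(327,552),(195,553))]
print("block x",[round(p@xj,4) for p in B],"y",[round(p@yj,4) for p in B])
c=np.array([.53877,.01277]);print("top-est jig centre x,y",c@xj,c@yj)
F=[S(u,.063) for u in((542,186),(580,185),(577,350),(543,350))];print("fin",np.mean(F,0))
t=[S(u,.022) for u in((564,18),(560,465))];d=t[0]-t[1];print("bar",t,d/np.linalg.norm(d),np.linalg.norm(d))
E
```

```text
fence yaw -5.777515842745378 fence x. [np.float64(0.5898448496557005), np.float64(0.5908873611243131)]
left edge x [np.float64(0.46417821928284647), np.float64(0.46157072768967394)] y ends [np.float64(0.2649760123742715), np.float64(-0.1285000281105406)]
block x [np.float64(0.5203), np.float64(0.5684), np.float64(0.5745), np.float64(0.5257)] y [np.float64(0.1661), np.float64(0.1682), np.float64(0.0843), np.float64(0.0835)]
top-est jig centre x,y 0.5343624619696828 0.06994958926040337
fin [0.45011956 0.36087662]
bar [array([0.35367754, 0.37653443]), array([0.54997846, 0.34661783])] [-0.98858531  0.15066212] 0.198567510778182
```

```bash
cat >> h.py <<'E'
th=np.radians(-6.0); xj=np.array([np.cos(th),np.sin(th)]); yj=np.array([-xj[1],xj[0]])
J0=.538*np.array([np.cos(np.radians(-6.1)),np.sin(np.radians(-6.1))])+.067*np.array([np.sin(np.radians(6.1)),np.cos(np.radians(6.1))])
RJ=Rdown(*xj); GY=-.020; GZ=.043
def tcp(nx,ny,gap):  # TCP for notch at jig (nx,ny) [m], stick underside gap above base
    p=J0+(nx+.009)*xj+(ny+.120+GY)*yj; return [*p,.015+gap+GZ]
def fj(b=np.zeros(3),n=6):
    F=[]
    for _ in range(n): F.append(robot.get_state()['force']); robot.pause(.01)
    f=np.mean(F,0)-b; return np.array([f[:2]@xj,f[:2]@yj,f[2]])
E
python3 - <<'E'
from h import *
sy=np.array([-.989,.149]);sy/=np.linalg.norm(sy); p=np.array([.4498,.3597])+GY*sy; R=Rdown(sy[1],-sy[0])
robot.move_ptp([*p,.12],R)
print(robot.move_linear([*p,GZ],.12,threshold=8))
robot.gripper_to(.012)
s=robot.get_state();print(s['opening'],s['grasp_force'],s['ee_pos'],s['time'])
robot.move_linear([*p,.13],.15)
q=tcp(-.024,.113,.06); robot.move_ptp(q,RJ); robot.pause(.3)
F=np.array([ (robot.pause(.01),robot.get_state()['force'])[1] for _ in range(20)]);print(F.mean(0),F.std(0))
s=robot.get_state();print(s['opening'],s['ee_pos'],q,s['time'],s['qpos'])
cv2.imwrite("pics/h1.png",cv2.resize(robot.grab_frame("wrist")[:,:,::-1],(800,600)))
E
```

```text
False
0.017911661592787457 29.986137449741364 [0.4695604  0.35672345 0.04299129] 6.4167
[-0.00411029 -0.13053453 -1.14060789] [0.36862988 0.52405537 0.42369575]
0.01804108865039026 [0.54937747 0.22295018 0.11802258] [np.float64(0.5494202409686778), np.float64(0.22285166254048827), 0.118] 8.6417 [-0.90521619  0.55504307  0.6233086   1.80372665 -0.39984406  0.91158307
 -0.20783923]
```

View pics/h1.png

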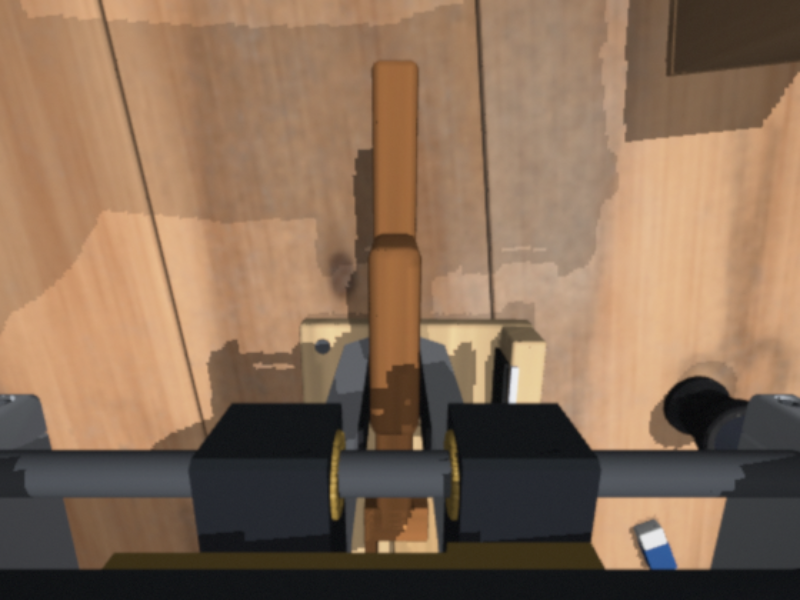

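The stick is held square in the grip, tail end at (395,62), heel over the jig at (400,535), bystanders untouched. Next I'll descend and press the block to the fence.

```bash
python3 - <<'E'
from h import *
t=ray("wrist",[[395*.7,62*.7]],.097)[0]; s=robot.get_state(); d=t[:2]-s['ee_pos'][:2]; print("tail rel TCP (x,y):",d@xj,d@yj,"expect 0,.120")
b=np.mean([(robot.pause(.01),robot.get_state()['force'])[1] for _ in range(30)],0); np.save("b.npy",b)
hit=robot.move_linear(tcp(-.024,.113,.0015),.08,threshold=6); print("down",hit,fj(b,15),robot.get_state()['ee_pos'][2])
hit=robot.move_linear(tcp(-.024,.105,.0015),.05,threshold=5); print("fwd",hit,fj(b,15))
x=-.024
while x<.012:
    x+=.002; robot.move_linear(tcp(x,.105,.0015),.03); f=fj(b,10); print(round(x*1e3,1),f.round(2))
    if f[0]<-3: break
np.save("xy.npy",[x,.105])
print(robot.get_state()['time'],robot.get_state()['ee_pos'],tcp(x,.105,.0015))
crop("wrist","pics/h2.png",200,220,200,190,3)
E
```

```text
tail rel TCP (x,y): 0.0009098618345965155 0.11878823492962448 expect 0,.120
down True [-1.319006   -0.20654079  9.17467263] 0.05786924314710278
fwd True [-0.13528897  0.29344206 -0.10350583]
-22.0 [-0.02 -0.05 -0.08]
-20.0 [0.3  0.1  0.01]
-18.0 [-0.35 -0.2  -0.05]
-16.0 [-0.51  0.34 -0.04]
-14.0 [-0.68  0.18  0.01]
-12.0 [-1.52  0.7   0.31]
-10.0 [-1.12  0.63 -0.21]
-8.0 [-1.14  0.23 -0.2 ]
-6.0 [-0.79  0.18 -0.01]
-4.0 [-1.45  0.33  0.3 ]
-2.0 [-2.7   0.23  0.29]
0.0 [-4.05 -0.42  0.62]
14.2167 [0.57228654 0.21228387 0.05939929] [np.float64(0.5724525387513751), np.float64(0.21238680425911838), 0.0595]
```

```bash
python3 - <<'E'
from h import *
b=np.load("b.npy"); x,y=np.load("xy.npy")
i=0
while y>-.050:
    y=max(y-.010,-.050); robot.move_linear(tcp(x,y,.0015),.04); f=fj(b,10)
    dx=float(np.clip(.0004*(3.0+f[0]),-.0008,.0008)); x+=dx
    print(round(y*1e3),round(x*1e3,2),f.round(2))
    if f[1]>6 or f[0]<-8: print("STOP");break
np.save("xy.npy",[x,y])
s=robot.get_state();print(s['time'],s['ee_pos'],tcp(x,y,.0015),s['moment'])
cv2.imwrite("pics/h3.png",cv2.resize(robot.grab_frame("scene")[160:300,220:350,::-1],None,fx=4,fy=4,interpolation=cv2.INTER_CUBIC))
E
```

```text
95 -0.38 [-3.96 -1.2  -1.08]
85 -0.5 [-3.3  -1.16 -1.47]
75 -0.58 [-3.19 -0.91 -1.26]
65 -0.68 [-3.24 -1.21 -1.19]
55 -0.69 [-3.03 -0.8  -1.35]
45 -0.86 [-3.42 -0.48 -0.71]
35 -0.84 [-2.95 -1.19 -0.96]
25 -0.87 [-3.08 -0.3  -0.5 ]
15 -0.87 [-3.01 -0.09 -0.68]
5 -1.09 [-3.54 -0.07 -0.18]
-5 -0.97 [-2.72 -1.66 -0.74]
-15 -1.14 [-3.41 -0.15 -0.27]
-25 -1.07 [-2.82 -0.81 -0.84]
-35 -1.27 [-3.51 -0.24 -0.68]
-45 -1.19 [-2.79 -1.13 -0.97]
-50 -1.36 [-3.45  1.84 -0.08]
21.875 [0.55506704 0.05853779 0.05947455] [np.float64(0.5548947913975082), np.float64(0.058378414535389486), 0.0595] [ 0.47436762  0.88985652 -0.30522096]
```

View pics/h3.png

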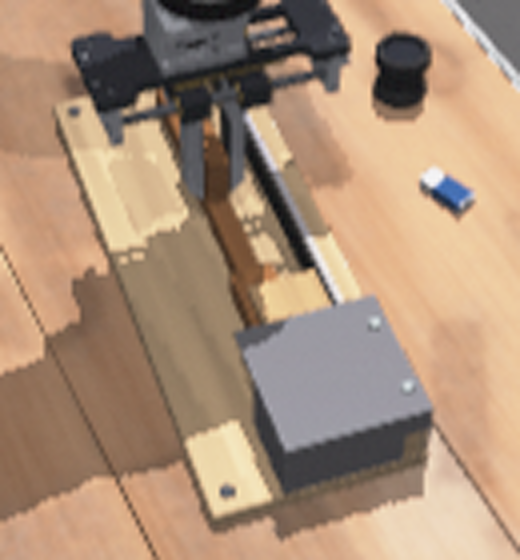

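The block is against the fence with its front under the hood, and heel and cheek are seated at (265,280). Now I'll feel for the stop.

```bash
python3 - <<'E'
from h import *
b=np.load("b.npy"); x,y=np.load("xy.npy")
H=[]
while y>-.100:
    y-=.0015 if not(H and H[-1]>2) else .0007; robot.move_linear(tcp(x,y,.0015),.025); robot.pause(.05); f=fj(b,15); H.append(f[1])
    x+=float(np.clip(.0003*(3.0+f[0]),-.0005,.0005))
    print(round(y*1e3,1),round(x*1e3,2),f.round(2))
    if f[1]>6.3 or f[0]<-8: break
np.save("xy.npy",[x,y])
s=robot.get_state();print(s['time'],s['ee_pos'],tcp(x,y,.0015))
E
```

```text
-51.5 -1.38 [-3.07  3.95  0.82]
-52.2 -1.41 [-3.1   4.04  0.65]
-52.9 -1.36 [-2.83  4.22  0.42]
-53.6 -1.33 [-2.88  3.96  0.67]
-54.3 -1.38 [-3.19  4.25  0.78]
-55.0 -1.29 [-2.69  4.15  0.25]
-55.7 -1.36 [-3.22  4.05  0.85]
-56.4 -1.24 [-2.62  3.78  0.37]
-57.1 -1.33 [-3.28  4.39  1.11]
-57.8 -1.34 [-3.04  3.87  0.83]
-58.5 -1.29 [-2.86  4.02  0.54]
-59.2 -1.36 [-3.24  4.19  0.65]
-59.9 -1.32 [-2.85  3.69  0.44]
-60.6 -1.38 [-3.2   4.31  0.8 ]
-61.3 -1.39 [-3.05  3.68  0.53]
-62.0 -1.32 [-2.76  3.68  0.37]
-62.7 -1.29 [-2.9   4.17  0.8 ]
-63.4 -1.35 [-3.21  4.29  1.2 ]
-64.1 -1.36 [-3.02  4.13  0.98]
-64.8 -1.38 [-3.06  4.01  0.88]
-65.5 -1.34 [-2.88  4.04  0.74]
-66.2 -1.34 [-3.    4.15  0.67]
-66.9 -1.31 [-2.9   4.17  0.96]
-67.6 -1.35 [-3.11  4.29  0.8 ]
-68.3 -1.35 [-3.02  3.97  0.81]
-69.0 -1.38 [-3.08  4.2   0.81]
-69.7 -1.34 [-2.89  4.28  0.82]
-70.4 -1.39 [-3.17  4.13  0.86]
-71.1 -1.33 [-2.77  3.88  0.64]
-71.8 -1.41 [-3.28  4.11  1.07]
-72.5 -1.32 [-2.7   3.87  0.69]
-73.2 -1.42 [-3.32  4.68  1.04]
-73.9 -1.44 [-3.09  5.2   1.28]
-74.6 -1.43 [-2.94  6.03  1.38]
-75.3 -1.57 [-3.49  7.21  1.81]
36.8 [0.55225842 0.03378774 0.05955107] [np.float64(0.5520422140165732), np.float64(0.033238873026591786), 0.0595]
```

Sliding drag is about 4.1 N and the stop was met at about −73. I'll press on to about 6 N on the stop, then ease off and retreat.

```bash
python3 - <<'E'
from h import *
b=np.load("b.npy"); x,y=np.load("xy.npy")
while y>-.0795:
    y-=.0005; robot.move_linear(tcp(x,y,.0015),.02); robot.pause(.05); f=fj(b,25)
    x+=float(np.clip(.0003*(3.0+f[0]),-.0003,.0003))
    print(round(y*1e3,1),round(x*1e3,2),f.round(2))
    if f[1]>10.1 or f[0]<-7: break
robot.pause(.4); print("hold",fj(b,20))
# back off along the path first, cheek still lightly on, block following the stop's spring
for k in range(7):
    y+=.001; x-=.0002; robot.move_linear(tcp(x,y,.0015),.02); print(round(y*1e3,1),round(x*1e3,2),fj(b,10).round(2))
np.save("xy.npy",[x,y]); print(robot.get_state()['time'])
E
```

```text
-75.8 -1.65 [-3.24  7.83  1.77]
-76.3 -1.56 [-2.72  8.15  1.68]
-76.8 -1.6 [-3.13  9.29  2.42]
-77.3 -1.68 [-3.24  9.89  2.56]
-77.8 -1.66 [-2.96 10.15  2.55]
hold [-3.00358804 10.1728978   2.50857858]
-76.8 -1.86 [-1.84  6.55  0.64]
-75.8 -2.06 [-0.69  3.84 -0.37]
-74.8 -2.26 [-0.39  1.68 -0.64]
-73.8 -2.46 [-0.05 -0.08  0.12]
-72.8 -2.66 [ 0.11 -0.23  0.01]
-71.8 -2.86 [-0.07 -0.02 -0.09]
-70.8 -3.06 [-0.2   0.1   0.14]
42.2417
```

```bash
python3 - <<'E'
from h import *
x,y=np.load("xy.npy")
robot.move_linear(tcp(x-.004,y+.004,.0015),.04)
robot.move_linear(tcp(x-.006,.03,.003),.12)
robot.move_linear(tcp(x-.006,.05,.07),.15)
sy=np.array([-.989,.149]);sy/=np.linalg.norm(sy); p=np.array([.4498,.3597])+GY*sy; R=Rdown(sy[1],-sy[0])
robot.move_ptp([*p,.13],R)
robot.move_linear([*p,GZ+.008],.12)
print(robot.move_linear([*p,GZ-.002],.02,threshold=3),robot.get_state()['ee_pos'])
robot.gripper_to(.05); robot.move_linear([*p,.16],.15); robot.pause(.3)
print(robot.get_state()['time'])
a=cv2.resize(robot.grab_frame("scene")[80:300,170:370,::-1],None,fx=2.7,fy=2.7,interpolation=cv2.INTER_CUBIC)
cv2.imwrite("pics/end.png",a)
E
```

```text
True [0.46965115 0.35686059 0.04274797]
48.2167
```

View pics/end.png

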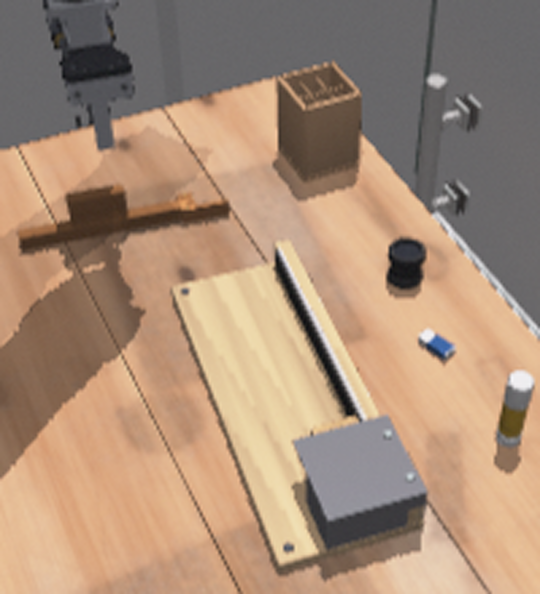

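The stick lies flat at (125,215) and the bystanders are in place. The block's rear shows at the hood mouth at (345,425). One last close check from above.

```bash
python3 - <<'E'
from h import *
crop("top","pics/t2.png",255,170,110,80,7)
I=robot.camera_info("top")
for P in [(0,-.073),(.05,-.073),(0,-.1),(.05,-.1)]:
    u=proj(I,[*(J0+P[0]*xj+P[1]*yj),.045])[0]; print(P,((u-[255,170]+.5)*7).round(0))
E
```

```text
(0, -0.073) [345. 277.]
(0.05, -0.073) [359. 156.]
(0, -0.1) [411. 285.]
(0.05, -0.1) [424. 163.]
```

View pics/t2.png

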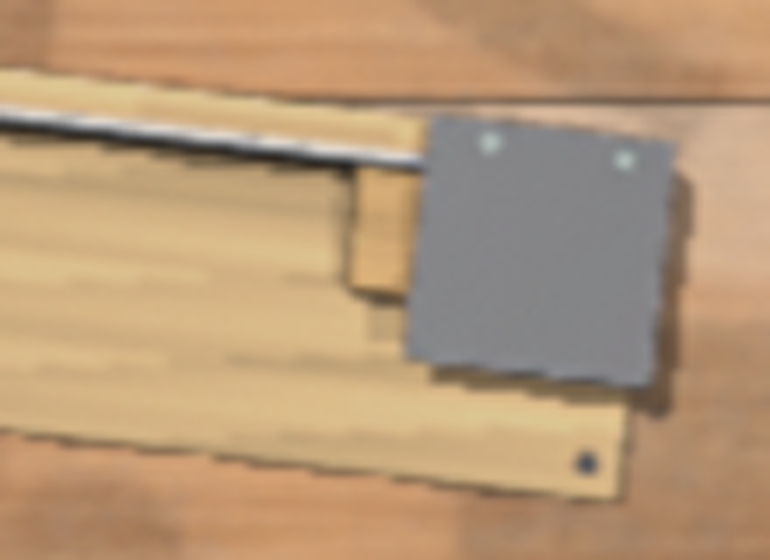

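The block's rear edge, (357,168)–(350,290), is flush with the fence strip and at the felt stop position.

```bash
python3 -c "
from rig import robot
print(robot.sign_off())"
```

```text
the job is handed in; nothing more can be done
None
```

The job is handed in: the block was fed along the fence and pressed onto the hidden stop with about 6 N (estimated by subtracting drag), it looks flush with the fence at the felt stop position, and the stick lies flat on the table clear of the jig.

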